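Pour counted nuts from a scoop into a shuttered parts box

ROBOT

A 6-joint arm with a two-finger parallel gripper is mounted at the origin on the work surface. World frame = base frame: x ahead of the robot, y to its left, z up, the work surface at z = 0. Lengths are in m, angles in rad, forces in N, time in s.
With the tool pointing down it reaches from about 0.375 to 0.9 m from the base axis. Payload 3.1 kg.
Tool frame: the origin (TCP) lies midway between the tips of the shut fingers; the grasp point (between the pads) lies 19 mm behind it; z points along the fingers, x is the direction in which the jaws open and shut, and the axes are right-handed (so a half turn about z gives the same grasp; the last joint's range is limited). The gripper opens to 85 mm and grips with 20 to 120 N. Pads are 22 mm wide; open, the fingers measure 114 mm over their backs; the gripper's body (76 mm by 85 mm) begins 54 mm behind the grasp point. The pads swing forward as they close: fully open they stand 13 mm farther back than shut.
Start: joints at [-1.516, 0.527, 1.433, -0, 1.181, -0.178], TCP at [0.145, -0.608, 0.231] pointing down, gripper open.
Joint ranges: [-3.08, 3.08], [-0.75, 2.2], [0.22, 2.44], [-1.43, 4.57], [0, 2.65], [-2.85, 2.85]. Speed limits (rad/s): [2.79, 2.79, 3.14, 3.14, 3.14, 3.14].

INTERFACE

Orientations are given as a unit quaternion [x, y, z, w].
In Python, from station import * gives the robot as it stands.
- The arm moves only by the tool servo_tool, never from a script. Its argument "targets" is a list of rows, each a list of 6 numbers: the shift along the tool's x, y, z in mm, then the turn, a rotation vector about the tool's x, y, z in degrees. A call has 1 to 10 rows; each row is the pose to reach, as a shift and turn from the pose commanded when the call began, along the tool's axes at that moment; what a row does not reach only later rows make up. A row lasts 1/8 s, in which the tool goes at most 62.5 mm and 10.7 degrees, less where a joint would pass 70% of its speed; a pose out of reach is approached as far as the arm can. A call with a gripper value outside its range is refused whole. "gripper" is the finger opening in mm, from 0 to 85.4, set as the call begins (left out, the last holds). The fingers move at their own pace and stop on an object; "newtons" is the grip in N (left out, the last holds). Time passes only in rows, so rows that repeat a pose let the fingers close. It gives the time, the measured TCP pose, the force and the opening at its end, in the units of the state.
- sense(): the state, without advancing time (a new reading comes with each control period).
- snapshot(name): name is "side" or "top"; returns a dict with "color" (420x560x3 uint8, red, green, blue), "vfov" (degrees; the focal length in pixels is half the picture's height over the tangent of half this angle, whatever the lens; pixels are square), "cx", "cy" (the principal point, pixels), "D" ([k1, k2, p1, p2, k3] as OpenCV has them; the pictures are not rectified), "R" (3x3) and "t" (3): a world point X has camera coordinates R X + t. Camera axes: x right, y down, z forward; pixel columns grow to the right and rows downward; lengths in m; the calibration is good to about 2 mm. A picture is of the moment at which its call begins. There is no depth.
- sign_off(): hands the job in, once; it reports no verdict.
The state is a dict: "t": time; "q": joint angles; "qd": joint speeds; "tau": joint torques, N m; "tcp_pos": TCP position; "tool_rot": TCP orientation; "force": force on the tool from outside, world axes, zero at the start; "ft_torque": the same for the moment, N m; "finger_gap": opening from 0.0 (shut) to 1.0 (fully open).
Only numpy, scipy, OpenCV 4.12 (cv2) and the standard library are available. Lean on these libraries where they do the work, as an engineer would, in place of code of your own. Each camera call takes 0.05 s, during which the arm holds its last target. There are 200 camera calls.

TASK

Slide the shutter of the parts box fully open, then pick up the scoop and tip it so that all four steel nuts slide off its spout and through the narrow mouth into the box. Set the empty scoop flat on its cork mat again, let go, and slide the shutter fully shut. Never touch the nuts with the gripper, and leave everything else where it stands.

Things in the scene. Friction and masses are not known exactly. Their poses are not given: they have to be found in the camera images.
- hopper: Fixed parts box, 130 (its x) x 170 (its y) x 85 mm high, grey plastic with a clear wall on its -x side and a flat aluminium deck on top; origin at the centre of its underside, z up. Hollow (4 mm walls); the only way in is the mouth in the deck. Two low steel guide strips (7 mm high, look only) run along y at x = +-37 mm on the deck.
- mouth (a point): Centre of the mouth at deck level: a square hole 50 x 50 mm through the deck at (0, -35, 85) mm in the box's frame, with a neck reaching 24 mm below the deck. The shutter lies over it at the start.
- shutter (a joint): Shutter position, m: 0 = shut over the mouth, 0.066 = fully open (end stop). It is a steel plate 66 x 64 mm, top 4.5 mm above the deck, that slides along the box's +y to open; from about 0.057 on the mouth is wholly clear. It starts shut or up to 15 mm ajar, stays where it is left and takes about 2 to 3 N to push.
- shutter_tab (a point): Top centre of the shutter's upright tab, a plate 44 mm (box x) wide, 8 mm (box y) thick and 22 mm high above the shutter plate; its top is 111.5 mm above the table. It moves with the shutter: push its -y face to open, its +y face to shut.
- mat: Thin fixed cork mat 220 (x) x 125 (y) x 3 mm, origin at the centre of its underside. The scoop starts on it.
- scoop: Loose aluminium scoop, 0.22 kg: open pan narrowing into a spout at its -x end, handle bar above. Origin on its underside, z up. Pan 76 mm wide (y) from the rear wall at x = +78 mm to x = 0, then tapering to a spout 40 mm wide (34 inside) from x = -55 to the lip at x = -95 mm. Wall edges up to 32 mm high. Standing level, the floor falls 4 degrees to the rear, which keeps the nuts in.
- scoop_grip (a point): Where to grip: the centre of the handle bar, near the centre of mass, at (12, 0, 72) mm in the scoop's frame. The bar is 16 mm wide (y) and 20 mm high (z 62 to 82 mm), runs along x from -26 to +89 mm, and hangs free over the pan; a post behind the rear wall carries it; grip it across y.
- scoop_lip (a point): Middle of the spout's lip on the upper side of the floor, at about (-95, 0, 15) mm in the scoop's frame, 107 mm ahead (-x) of the grip and 57 mm below it. The nuts (friction about 0.25) slide out here once the spout is tipped down by about 30 degrees or more.
- nut0: One of four loose alike tall steel hexagon nuts, 15 mm across corners, 11 mm high, 12 g, lying in the rear pan of the scoop; origin at the centre of its underside.
- nut1: One of four loose alike tall steel hexagon nuts, 15 mm across corners, 11 mm high, 12 g, lying in the rear pan of the scoop; origin at the centre of its underside.
- nut2: One of four loose alike tall steel hexagon nuts, 15 mm across corners, 11 mm high, 12 g, lying in the rear pan of the scoop; origin at the centre of its underside.
- nut3: One of four loose alike tall steel hexagon nuts, 15 mm across corners, 11 mm high, 12 g, lying in the rear pan of the scoop; origin at the centre of its underside.
- film_roll: Bystander: upright black roll of film, 60 mm diameter, 170 mm tall, origin at the centre of its underside; stands between the box and the mat.
- parcel: Bystander: cardboard box 85 x 85 x 110 mm high, origin under its centre.
- tape_roll: Bystander: roll of brown tape lying flat, 104 mm diameter, 48 mm high, origin under its centre.
- pen_pot: Bystander: black cup, 76 mm diameter, 100 mm high, origin under its centre.
- cleaner: Bystander: white bottle 64 mm diameter, 150 mm tall, origin under its centre.
- stapler: Bystander: stapler about 100 x 32 x 36 mm, long axis x, origin under its centre.
- tape_gun: Bystander: tape dispenser about 116 x 60 x 85 mm high, long axis x, origin under its centre.

How it is judged:
On the way, in this order (a step that is already met when the one before it is completed fails the run):
1. the shutter is slid fully open (value of joint shutter above 0.056 m), for 0.2 s.
2. all four nuts lie inside the parts box (x of nut0 in the frame of hopper between -0.061 and 0.061 m and y of nut0 in the frame of hopper between -0.081 and 0.081 m and z of nut0 in the frame of hopper between 0 and 0.06 m and x of nut1 in the frame of hopper between -0.061 and 0.061 m and y of nut1 in the frame of hopper between -0.081 and 0.081 m and z of nut1 in the frame of hopper between 0 and 0.06 m and x of nut2 in the frame of hopper between -0.061 and 0.061 m and y of nut2 in the frame of hopper between -0.081 and 0.081 m and z of nut2 in the frame of hopper between 0 and 0.06 m and x of nut3 in the frame of hopper between -0.061 and 0.061 m and y of nut3 in the frame of hopper between -0.081 and 0.081 m and z of nut3 in the frame of hopper between 0 and 0.06 m), for 0.2 s.
3. the scoop stands on its mat again (z of scoop in the frame of mat below 0.008 m and angle between scoop's own z axis and vertical below 0.1 rad and horizontal distance between scoop and mat below 0.05 m), for 0.2 s.
At the end, for the whole second after the job is handed in: All four nuts lie inside the parts box, the shutter is shut (within 6 mm), and the scoop stands level (within 0.1 rad), at rest and released on the cork mat, its origin within 50 mm of the mat's centre (all of step 2 and all of step 3 and value of joint shutter below 0.006 m and z of scoop in the frame of mat above 0 m and linear speed of scoop below 0.02 m/s); the robot touches nothing.
It fails at once if the gripper touches a nut (contact force between the fingers and nut0 above 0.5 N or contact force between the fingers and nut1 above 0.5 N or contact force between the fingers and nut2 above 0.5 N or contact force between the fingers and nut3 above 0.5 N).
It fails at once if a bystander is shoved more than 25 mm or knocked over (distance of any of film_roll, parcel, tape_roll, pen_pot, cleaner, stapler, tape_gun from where it was at the start of the episode above 0.025 m or angle between any of film_roll, parcel, tape_roll, pen_pot, cleaner, stapler, tape_gun's own z axis and vertical above 0.4 rad).
It also fails if it takes over 72 s, if anything falls off the work surface, if the arm or the gripper's body presses on something with over 40 N, if the wrist force passes 120 N, or if a joint passes its speed limit or range.

## Working session

There is one attempt and no reset: what is moved stays moved. The work goes in short steps, Python scripts to look and compute and a tool call to move; the robot and the scene stay as the last step left them, time stands still between calls to the robot, and variables do not carry over. Pictures are saved under pics/ and viewed, about 8 in all and at most 12, crops included, and the job is handed in when it is done.

Besides the shell and the picture viewer there is one more tool, called as name(argument=value, ...) on one line, values as JSON. servo_tool: Moves the arm, as the interface text tells. Its arguments: {"type":"object","properties":{"targets":{"type":"array","items":{"type":"array","items":{"type":"number"}}},"gripper":{"type":"number"},"newtons":{"type":"number"}},"required":["targets"]}

```bash
mkdir -p pics; ls
python3 - <<'E'
from station import *
import cv2,json,numpy as np
for n in("top","side"):
    s=snapshot(n); cv2.imwrite(f"pics/{n}0.png",cv2.resize(s["color"][:,:,::-1],None,fx=1.4,fy=1.4)); cv2.imwrite(f"{n}0_raw.png",s["color"][:,:,::-1])
    print(n,s["vfov"],s["cx"],s["cy"],s["D"],np.round(s["R"],4).tolist(),np.round(s["t"],4).tolist())
print(sense())
E
```

```text
pics
top 51.37174519822713 275.7198848543141 212.43304538308493 [-0.03583074  0.          0.          0.          0.        ] [[-0.003, -1.0, 0.0055], [-0.9778, 0.0018, -0.2094], [0.2094, -0.006, -0.9778]] [-0.013, 0.5859, 1.0985]
side 56.51010551991306 275.34880355551627 200.52991083716768 [0.00642127 0.         0.         0.         0.        ] [[-0.8245, -0.5655, -0.0177], [-0.3495, 0.5337, -0.77], [0.4449, -0.6287, -0.6377]] [0.463, 0.2856, 0.8307]
{'t': 0.1, 'q': array([-1.51550511e+00,  5.28398248e-01,  1.43378140e+00, -5.48019873e-06,
        1.18139655e+00, -1.78510688e-01]), 'qd': array([-5.55309865e-05, -2.68765921e-03, -1.79268425e-03,  1.60990346e-04,
       -2.27911651e-03, -3.92099002e-04]), 'tau': array([ 6.17882361e-04, -4.43302488e+01, -1.78587413e+01, -1.15020789e-04,
        3.83701656e-03,  3.53879358e-06]), 'tcp_pos': array([ 0.14478288, -0.60733414,  0.23041378]), 'tool_rot': array([ 7.84754251e-01, -6.19806245e-01, -6.58677983e-04, -7.41459027e-04]), 'force': array([ 0.20251405, -0.01219088,  0.05419882]), 'ft_torque': array([-0.02388572,  0.0071003 , -0.01183351]), 'finger_gap': 0.9967526673313407}
```

View pics/top0.png

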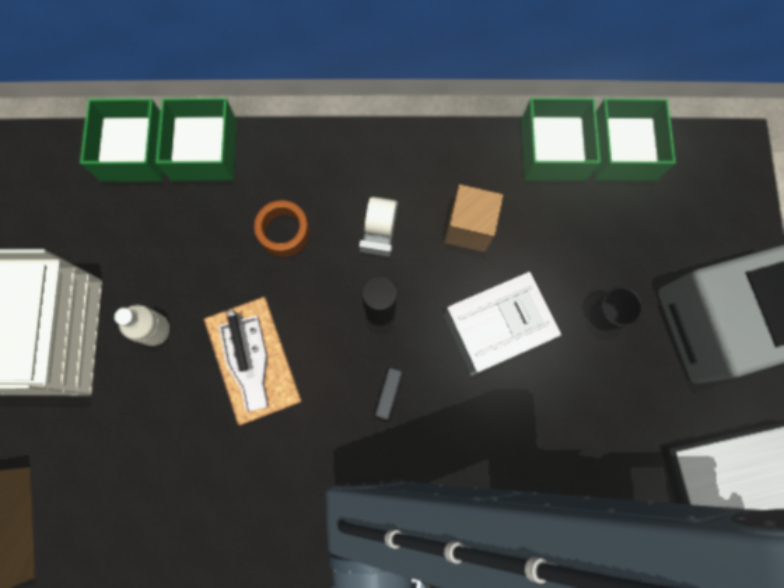

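View pics/side0.png

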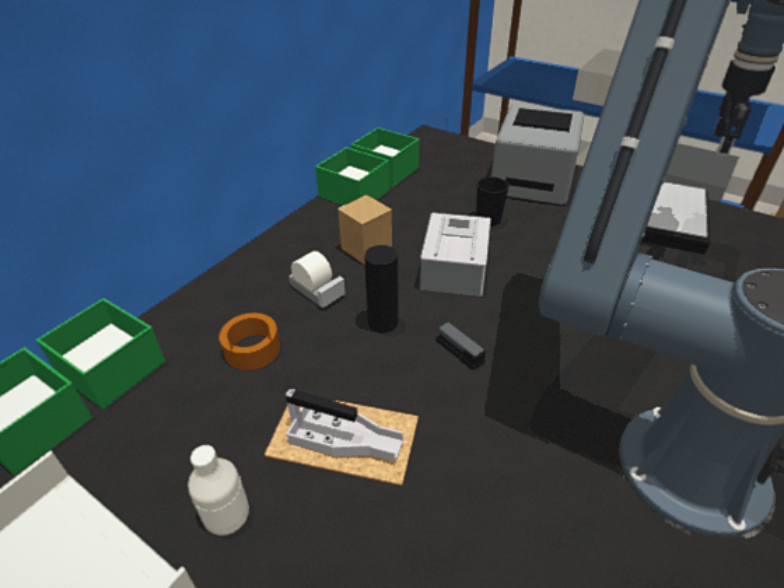

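Top: box around (505,320), shutter on its right half, mat corners about (205,318),(265,297),(300,402),(239,424), scoop spout pointing down-image (toward the robot). Side: nuts in the rear pan, film roll between box and mat. Next, an enlarged mosaic of box and scoop in both views.

```bash
cat > h.py <<'E'
import cv2,numpy as np
from station import *
def cam(s):
    f=s["color"].shape[0]/2/np.tan(np.radians(s["vfov"]/2))
    return np.array([[f,0,s["cx"]],[0,f,s["cy"]],[0,0,1]]),np.array(s["D"]),np.array(s["R"]),np.array(s["t"])
def ray(s,px,z):
    K,D,R,t=cam(s); p=cv2.undistortPoints(np.array(px,float).reshape(-1,1,2),K,D).reshape(-1,2)
    d=np.c_[p,np.ones(len(p))]@R; o=-R.T@t
    return o+d*((z-o[2])/d[:,2])[:,None]
def proj(s,P):
    K,D,R,t=cam(s); return cv2.projectPoints(np.array(P,float).reshape(-1,1,3),cv2.Rodrigues(R)[0],t,K,D)[0].reshape(-1,2)
E
python3 - <<'E'
import cv2,numpy as np
a=cv2.imread("top0_raw.png");b=cv2.imread("side0_raw.png")
def c(i,x,y,w,h):return cv2.resize(i[y:y+h,x:x+w],(400,300),interpolation=cv2.INTER_CUBIC)
m=np.vstack([np.hstack([c(a,310,185,100,75+15-15),c(a,130,205,133,100)]),np.hstack([c(b,290,145,80,60),c(b,185,270,120,90)])])
cv2.imwrite("pics/m.png",m)
E
```

```text
(no output)
```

View pics/m.png

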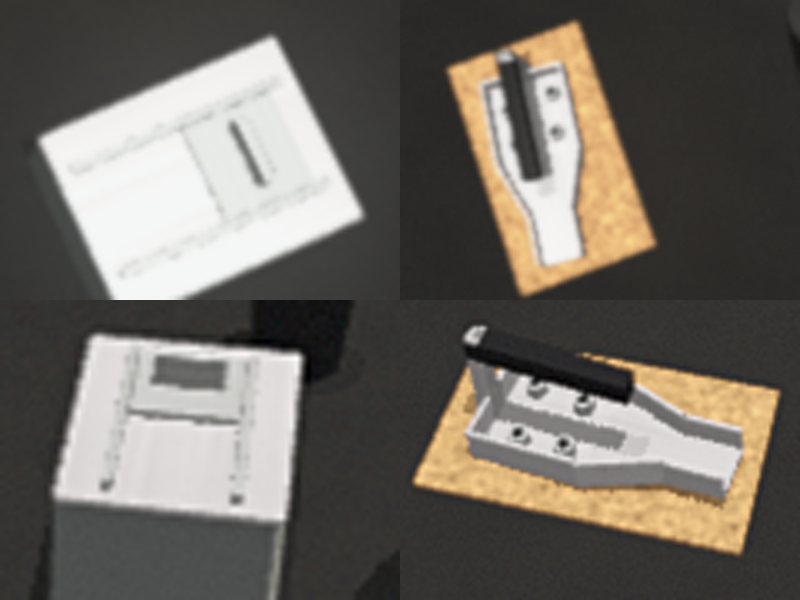

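Run:
```python
from h import *
np.set_printoptions(precision=4,suppress=True)
T=snapshot("top");S=snapshot("side")
c1=lambda p:np.array(p)/4-.375+[310,185]
c2=lambda p:np.array(p)/(400/133.)-.33+[130,205]
c3=lambda p:np.array(p)/5.-.4+[290,145]
c4=lambda p:np.array(p)*.3-.35+[185,270]
for n,s in(("T",T),("S",S)):
    K,D,R,t=cam(s);print(n,"cam",-R.T@t)
print("deck T",ray(T,c1([(40,137),(275,36),(365,215),(110,300)]),.085))
print("deck S",ray(S,c3([(90,34),(303,53),(283,222),(53,198)]),.085))
print("mat T",ray(T,c2([(47,68),(178,20),(256,243),(122,297)]),.003))
print("mat S",ray(S,c4([(14,185),(380,90),(343,253)]),.003))
print("tab +y face base/top T",ray(T,c1([(231,122),(260,186)]),.0895), ray(T,c1([(240,122),(268,186)]),.1115))
print("tab S top edge +y",ray(S,c3([(153,55),(226,61)]),.1115),"base",ray(S,c3([(150,84),(225,90)]),.0895))
print("plate +y edge S",ray(S,c3([(132,111),(240,122)]),.0895),"T",ray(T,c1([(184,128),(222,220)]),.0895))
print("bar left edge T",ray(T,c2([(100,60),(123,181)]),.085))
print("bar S top: front -x corners, rear",ray(S,c4([(237,71),(205,91-0),(70,42)]),.085))
```

```text
T cam [ 0.3428 -0.0074  1.1969]
S cam [0.112  0.6317 0.7579]
deck T [[ 0.5636 -0.1283  0.085 ]
 [ 0.6312 -0.2851  0.085 ]
 [ 0.5118 -0.3374  0.085 ]
 [ 0.4576 -0.1704  0.085 ]]
deck S [[ 0.6341 -0.2895  0.085 ]
 [ 0.5114 -0.3425  0.085 ]
 [ 0.4448 -0.1814  0.085 ]
 [ 0.5635 -0.1303  0.085 ]]
mat T [[0.5569 0.3481 0.003 ]
 [0.6021 0.2284 0.003 ]
 [0.397  0.1505 0.003 ]
 [0.3494 0.269  0.003 ]]
mat S [[0.555  0.3452 0.003 ]
 [0.3944 0.1475 0.003 ]
 [0.3486 0.2652 0.003 ]]
tab +y face base/top T [[ 0.5724 -0.2523  0.0895]
 [ 0.5302 -0.2691  0.0895]] [[ 0.5678 -0.2531  0.1115]
 [ 0.5265 -0.2689  0.1115]]
tab S top edge +y [[ 0.5699 -0.2537  0.1115]
 [ 0.5302 -0.2715  0.1115]] base [[ 0.5712 -0.2548  0.0895]
 [ 0.5301 -0.2737  0.0895]]
plate +y edge S [[ 0.5661 -0.2239  0.0895]
 [ 0.507  -0.2487  0.0895]] T [[ 0.5685 -0.2215  0.0895]
 [ 0.5082 -0.2435  0.0895]]
bar left edge T [[0.5492 0.2782 0.085 ]
 [0.4451 0.2535 0.085 ]]
bar S top: front -x corners, rear [[0.4467 0.2379 0.085 ]
 [0.4542 0.2613 0.085 ]
 [0.5509 0.2795 0.085 ]]
```

```bash
cat >> h.py <<'E'
from scipy.spatial.transform import Rotation as Ro
BC=np.array([.538,-.2345]);BY=np.radians(23.6);ux=np.array([np.cos(BY),np.sin(BY)]);uy=np.array([-np.sin(BY),np.cos(BY)])
def box(x,y,z): return np.r_[BC+(x*ux+y*uy)/1000,z/1000]
def down(a):  # tool down, tool x at world angle a deg
    return Ro.from_euler('z',a,degrees=True)*Ro.from_quat([1,0,0,0])
def to(p,R=None,s=None):
    s=s or sense();R0=Ro.from_quat(s["tool_rot"]);R=R or R0
    return np.round(np.r_[R0.inv().apply(np.array(p)-s["tcp_pos"])*1000,(R0.inv()*R).as_rotvec(degrees=True)],1).tolist()
E
python3 - <<'E'
from h import *
R=down(-66.4)
print(to(box(0,-70,200),R),to(box(0,-70,98),R)); print(box(0,-70,98))
E
```

```text
[-202.8, -481.3, 31.1, -0.0, 0.1, -10.2] [-202.7, -481.3, 133.1, -0.0, 0.1, -10.2]
[ 0.56602443 -0.29864539  0.098     ]
```

servo_tool(targets=[[-203,-481,31,0,0,-10.2],[-203,-481,31,0,0,-10.2],[-203,-481,31,0,0,-10.2],[-203,-481,31,0,0,-10.2],[-203,-481,31,0,0,-10.2],[-203,-481,31,0,0,-10.2],[-203,-481,31,0,0,-10.2],[-203,-481,31,0,0,-10.2],[-203,-481,31,0,0,-10.2],[-203,-481,31,0,0,-10.2]], gripper=0, newtons=40)

```text
t: 1.45
tcp_pos: [0.5662, -0.298, 0.1998]
tool_rot: [0.838, -0.546, -0.0, 0.0]
force: [0.7, -0.9, 0.3]
finger_gap: -0.004
```

Run:
```python
from h import *
s=sense();print(s["t"],s["tcp_pos"],s["finger_gap"])
print(to(box(0,-70,98),down(-66.4)))
```

```text
1.45 [ 0.56624082 -0.29803369  0.19984945] -0.003701168302078035
[0.5, 0.4, 101.8, 0.0, 0.0, 0.2]
```

servo_tool(targets=[[0,0,60,0,0,0],[0,0,102,0,0,0],[0,0,102,0,0,0],[-8,0,102,0,0,0],[-15,0,102,0,0,0],[-22,0,102,0,0,0],[-29,0,102,0,0,0],[-36,0,102,0,0,0],[-43,0,102,0,0,0],[-50,0,102,0,0,0]])

```text
t: 2.7
tcp_pos: [0.5458, -0.2529, 0.0984]
tool_rot: [0.837, -0.548, 0.0, -0.0]
force: [1.7, -1.1, 0.7]
finger_gap: -0.001
```

servo_tool(targets=[[-6,0,0,0,0,0],[-12,0,0,0,0,0],[-18,0,0,0,0,0],[-24,0,0,0,0,0],[-28,0,0,0,0,0],[-28,0,0,0,0,0],[-28,0,0,0,0,0]])

```text
t: 3.58
tcp_pos: [0.5336, -0.227, 0.0979]
tool_rot: [0.837, -0.548, -0.001, 0.0]
force: [0.2, -0.7, 0.4]
finger_gap: -0.003
```

Run:
```python
from h import *
s=sense();print(s["t"],s["tcp_pos"],s["force"], "box y", (s["tcp_pos"][:2]-BC)@uy)
i=snapshot("side")["color"][130:220,270:390,::-1];j=snapshot("top")["color"][180:270,300:420,::-1]
cv2.imwrite("pics/o1.png",cv2.resize(np.hstack([i,j]),None,fx=3.3,fy=3.3,interpolation=2))
```

```text
3.575 [ 0.53363057 -0.22700426  0.09793958] [ 0.19759096 -0.69699336  0.35939693] box y 0.008618117503103208
```

View pics/o1.png

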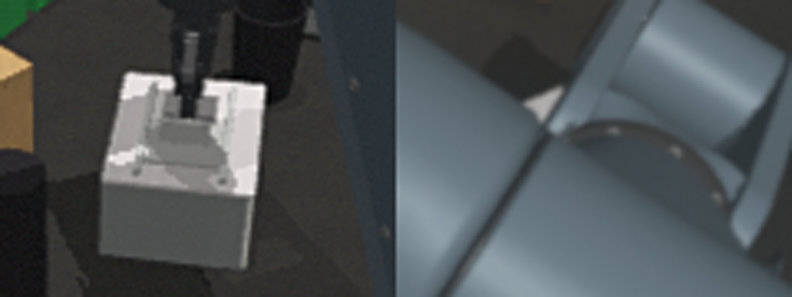

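The side view shows the shutter moved toward the camera, plate edge at about (185,163), close to the strips' ends. I'll push on until the end stop is felt.

servo_tool(targets=[[-2,0,0,0,0,0],[-4,0,0,0,0,0],[-5,0,0,0,0,0],[-5,0,0,0,0,0]])

```text
t: 4.18
tcp_pos: [0.5324, -0.2229, 0.0983]
tool_rot: [0.837, -0.548, -0.0, 0.0]
force: [-0.6, -1.7, -0.3]
finger_gap: -0.001
```

servo_tool(targets=[[-1,0,0,0,0,0],[-2,0,0,0,0,0],[-3,0,0,0,0,0],[-3,0,0,0,0,0]])

```text
t: 4.68
tcp_pos: [0.5312, -0.2201, 0.0983]
tool_rot: [0.837, -0.548, -0.0, -0.0]
force: [-1.2, -1.5, 0.3]
finger_gap: 0.004
```

servo_tool(targets=[[-2,0,0,0,0,0],[-3,0,0,0,0,0],[-3,0,0,0,0,0]])

```text
t: 5.05
tcp_pos: [0.5312, -0.2197, 0.0985]
tool_rot: [0.837, -0.547, 0.002, 0.001]
force: [0.9, -7.2, -3.8]
finger_gap: 0.001
```

servo_tool(targets=[[-2,0,0,0,0,0],[-3,0,0,0,0,0],[-3,0,0,0,0,0]])

```text
t: 5.42
tcp_pos: [0.5312, -0.2195, 0.0987]
tool_rot: [0.837, -0.547, 0.005, 0.002]
force: [1.3, -12.5, -5.3]
finger_gap: -0.001
```

servo_tool(targets=[[20,0,0,0,0,0],[20,0,0,0,0,0],[20,0,-60,0,0,0],[20,0,-120,0,0,0],[20,0,-180,0,0,0],[20,0,-180,0,0,0]])

```text
t: 6.18
tcp_pos: [0.5393, -0.2336, 0.284]
tool_rot: [0.837, -0.547, 0.005, -0.0]
force: [-0.5, -0.4, -0.4]
finger_gap: -0.004
```

Run:
```python
from h import *
np.set_printoptions(precision=4,suppress=True)
T=snapshot("top");S=snapshot("side")
cv2.imwrite("side1_raw.png",S["color"][:,:,::-1])
a=cv2.imread("top0_raw.png")[200:310,140:220];b=cv2.imread("side0_raw.png")[270:350,185:305]
A=cv2.resize(a,None,fx=5,fy=5,interpolation=cv2.INTER_CUBIC);B=cv2.resize(b,None,fx=3.3,fy=3.3,interpolation=cv2.INTER_CUBIC)
C=cv2.resize(S["color"][130:220,270:390,::-1],(396,297),interpolation=cv2.INTER_CUBIC)
m=np.zeros((600,800,3),np.uint8);m[:A.shape[0],:A.shape[1]]=A;m[:B.shape[0],404:404+B.shape[1]]=B[:,:396];m[300:597,404:]=C
cv2.imwrite("pics/m2.png",m)
# axis of pan: bright mask inside mat, bar: dark mask
poly=proj(T,[[.5569,.3481,.0],[.6021,.2284,.0],[.397,.1505,.0],[.3494,.269,.0]])
i=cv2.imread("top0_raw.png");g=cv2.cvtColor(i,cv2.COLOR_BGR2HSV);P=np.zeros(g.shape[:2],np.uint8);cv2.fillPoly(P,[poly.astype(int)],255)
bar=((g[...,2]<70)&(P>0)).astype(np.uint8);pan=((g[...,1]<50)&(g[...,2]>90)&(P>0)).astype(np.uint8)
for n,k in(("bar",bar),("pan",pan)):
    c=max(cv2.findContours(k,0,1)[0],key=cv2.contourArea);r=cv2.minAreaRect(c);print(n,cv2.contourArea(c),r,cv2.boxPoints(r).tolist());print(ray(T,cv2.boxPoints(r),.085 if n=="bar" else .02))
```

```text
bar 182.5 ((169.5821075439453, 244.3968505859375), (38.63013458251953, 6.314540863037109), 78.31063079833984) [[162.57696533203125, 226.12203979492188], [168.76055908203125, 224.84268188476562], [176.58724975585938, 262.6716613769531], [170.40365600585938, 263.9510192871094]]
[[0.5452 0.2789 0.085 ]
 [0.5486 0.263  0.085 ]
 [0.4507 0.2384 0.085 ]
 [0.4474 0.254  0.085 ]]
pan 1206.0 ((175.94705200195312, 258.51177978515625), (68.00769805908203, 29.61100959777832), 77.47119140625) [[154.11764526367188, 228.5294189453125], [183.02352905273438, 222.10589599609375], [197.77645874023438, 288.494140625], [168.87057495117188, 294.91766357421875]]
[[0.5504 0.3185 0.02  ]
 [0.5682 0.2399 0.02  ]
 [0.3883 0.1934 0.02  ]
 [0.3714 0.2697 0.02  ]]
```

View pics/m2.png

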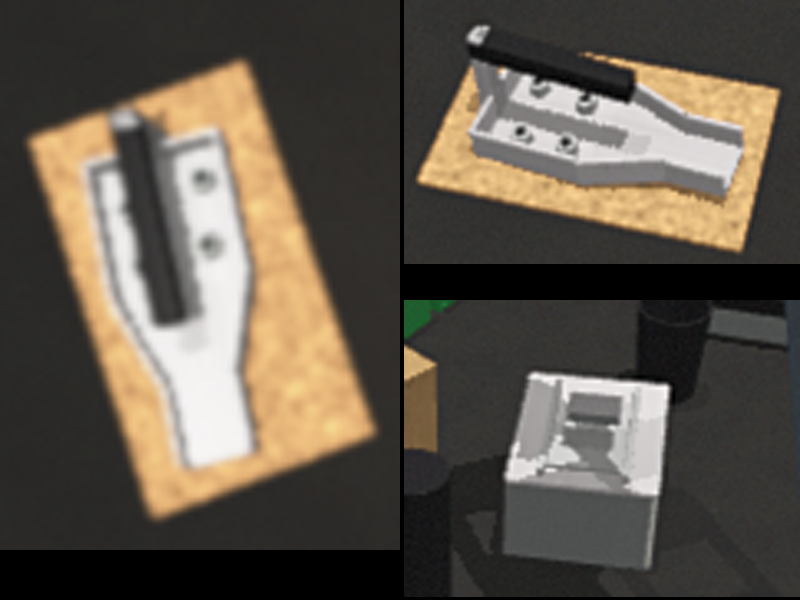

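The mouth is clear and the shutter is at its stop (side crop: tab at (597,405), plate edge at the strips' ends). The scoop in the top crop has its lip at (219,462) and bar front at (172,325).

```bash
cat >> h.py <<'E'
GRIP=np.array([.484,.2555]);YAW=14.
E
python3 - <<'E'
from h import *
np.set_printoptions(precision=4,suppress=True)
T=snapshot("top");S=snapshot("side")
f=lambda p:np.array(p,float)/1.4-.15
print("pot T rim ctr",ray(T,f([(622,307)]),.1),"S",ray(S,f([(492,185)]),.1))
print("parcel top ctr T",ray(T,f([(477,210)]),.11),"S",ray(S,f([(366,214)]),.11))
print("film top T",ray(T,f([(379,294)]),.17),"S",ray(S,f([(381,254)]),.17))
print("tapegun",ray(T,f([(380,225)]),.05))
print("mouth",box(0,-35,85)); s=sense();print(s["q"])
print(to(np.r_[GRIP,.28],down(YAW-90)))
E
```

```text
pot T rim ctr [[ 0.5593 -0.4486  0.1   ]] S [[ 0.5618 -0.4499  0.1   ]]
parcel top ctr T [[ 0.7438 -0.1853  0.11  ]] S [[ 0.7295 -0.1724  0.11  ]]
film top T [[ 0.5691 -0.0013  0.17  ]] S [[ 0.572  -0.0058  0.17  ]]
tapegun [[ 0.7347 -0.0026  0.05  ]]
mouth [ 0.552  -0.2666  0.085 ]
[-0.5999  0.4245  1.4825  0.0004  1.2394  0.5586]
[-467.1, -147.9, -1.9, 0.1, 0.2, 9.6]
```

servo_tool(targets=[[-467,-148,-2,0,0,9.6],[-467,-148,-2,0,0,9.6],[-467,-148,-2,0,0,9.6],[-467,-148,-2,0,0,9.6],[-467,-148,-2,0,0,9.6],[-467,-148,-2,0,0,9.6],[-467,-148,-2,0,0,9.6],[-467,-148,-2,0,0,9.6],[-467,-148,-2,0,0,9.6],[-467,-148,-2,0,0,9.6]], gripper=50)

```text
t: 7.62
tcp_pos: [0.4846, 0.2536, 0.2786]
tool_rot: [0.788, -0.615, -0.001, 0.002]
force: [-0.2, -0.0, 0.6]
finger_gap: 0.588
```

Run:
```python
from h import *
s=sense();print(s["tcp_pos"],s["finger_gap"])
print(to(np.r_[GRIP,.12],down(YAW-90)),to(np.r_[GRIP,.056],down(YAW-90)))
```

```text
[0.48455763 0.25362316 0.27860839] 0.5877863034161751
[-2.1, -0.5, 158.6, 0.2, -0.0, 0.0] [-2.1, -0.8, 222.6, 0.2, -0.0, 0.0]
```

Descend to just above the bar, and check from the side.

servo_tool(targets=[[-2,0,60,0.2,0,0],[-2,0,110,0.2,0,0],[-2,0,150,0.2,0,0],[-2,0,175,0.2,0,0],[-2,0,175,0.2,0,0]])

```text
t: 8.25
tcp_pos: [0.4836, 0.2537, 0.103]
tool_rot: [0.787, -0.617, -0.001, 0.001]
force: [0.1, 0.4, 0.0]
finger_gap: 0.584
```

Run:
```python
from h import *
S=snapshot("side");T=snapshot("top")
a=S["color"][215:365,165:325,::-1];b=T["color"][195:345,120:280,::-1]
cv2.imwrite("pics/g.png",cv2.resize(np.hstack([a,b]),None,fx=2.5,fy=2.5,interpolation=2));s=sense();print(s["tcp_pos"])
```

```text
[0.48572117 0.25494291 0.10557348]
```

View pics/g.png

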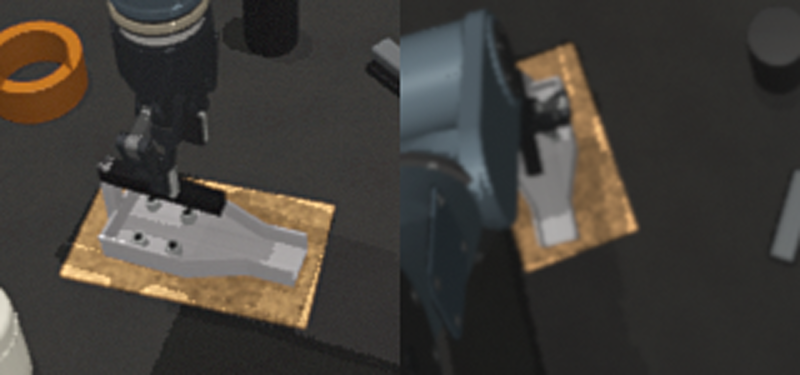

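Side: near finger at (165,180) in front of the bar and far finger behind it (200,125), so the bar is straddled. Descend and grip.

servo_tool(targets=[[0,0,20,0,0,0],[0,0,40,0,0,0],[0,0,48,0,0,0],[0,0,48,0,0,0]])

```text
t: 8.85
tcp_pos: [0.4857, 0.256, 0.0579]
tool_rot: [0.788, -0.616, 0.001, -0.002]
force: [0.2, 1.0, 0.2]
finger_gap: 0.584
```

servo_tool(targets=[[0,0,0,0,0,0],[0,0,0,0,0,0],[0,0,0,0,0,0],[0,0,0,0,0,0],[0,0,0,0,0,0],[0,0,0,0,0,0]], gripper=0, newtons=90)

```text
t: 9.6
tcp_pos: [0.4858, 0.2564, 0.0581]
tool_rot: [0.788, -0.616, 0.001, -0.002]
force: [-0.6, 0.2, 5.8]
finger_gap: 0.169
```

servo_tool(targets=[[0,0,-4,0,0,0],[0,0,-10,0,0,0],[0,0,-20,0,0,0],[0,0,-35,0,0,0],[0,0,-55,0,0,0],[0,0,-75,0,0,0],[0,0,-90,0,0,0],[0,0,-100,0,0,0],[0,0,-100,0,0,0]])

```text
t: 10.72
tcp_pos: [0.4853, 0.2561, 0.1581]
tool_rot: [0.788, -0.616, 0.002, -0.002]
force: [0.2, 0.4, -3.5]
finger_gap: 0.171
```

Run:
```python
from h import *
S=snapshot("side");T=snapshot("top")
a=S["color"][175:325,165:325,::-1];b=T["color"][195:345,120:280,::-1]
cv2.imwrite("pics/l.png",cv2.resize(np.hstack([a,b]),None,fx=2.5,fy=2.5,interpolation=2));s=sense();print(s["tcp_pos"],s["tool_rot"],s["force"],s["ft_torque"])
```

```text
[0.48450702 0.25588569 0.15696046] [ 7.87970318e-01 -6.15711979e-01  7.76699604e-04 -9.66581830e-04] [ 0.11489385  0.11123034 -2.54996512] [ 0.00911912  0.0402951  -0.04282547]
```

View pics/l.png

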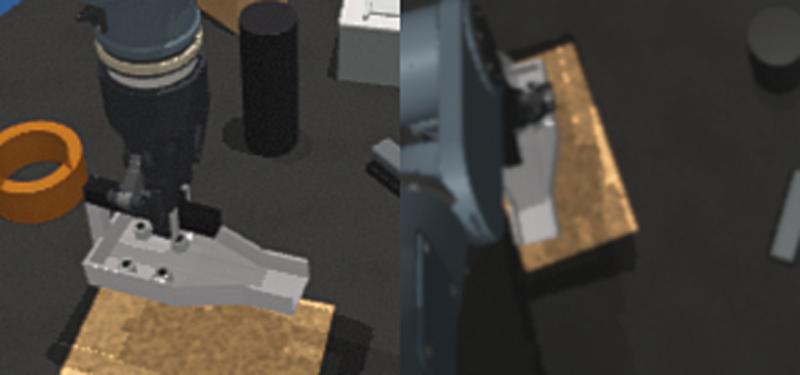

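```bash
cat >> h.py <<'E'
LT=np.array([0,.107,.038]) # lip in tool frame
def pose(lip,yaw,th): # TCP position, rotation for lip point, scoop yaw, tip angle
    R=down(yaw-90)*Ro.from_euler('x',th,degrees=True); return np.array(lip)-R.apply(LT),R
def plan(way,n,start=None):
    """way(u) -> pose for u in 0..1; prints n rows in calls of 10, each relative to the pose before"""
    s=sense();p0,R0=start or (s["tcp_pos"],Ro.from_quat(s["tool_rot"]))
    for k in range(0,n,10):
        o=[]
        for i in range(k,min(k+10,n)):
            p,R=way((i+1)/n); o.append([round(float(v),1) for v in np.r_[R0.inv().apply(p-p0)*1000,(R0.inv()*R).as_rotvec(degrees=True)]])
        print(o);p0,R0=p,R
def sm(u): return u*u*(3-2*u)
E
python3 - <<'E'
from h import *
np.set_printoptions(precision=4,suppress=True)
s=sense();R=Ro.from_quat(s["tool_rot"]);p=s["tcp_pos"];S=snapshot("side")
# scoop frame pts: scoop x=-tool y, y=-tool x, z=-tool z ; grip(12,0,72) at tool (0,0,-19)
P=[(-95,17,15),(-95,-17,15),(-26,8,82),(-26,-8,82),(78,38,32),(-95,20,0)]
W=[p+R.apply(np.array([-y,12-x,72-19-z])/1000) for x,y,z in P]
print((proj(S,W)-[165,175])*2.5)
p1=np.array([.4853,.2561,.278]);R1=down(-76)
print("raise",to(p1,R1))
q,Q=pose([.5618,-.2805,.235],-55,8);print(q)
def way(u):
    v=sm(u);a=14-69*v;th=8*v;return p1+(q-p1)*v, down(a-90)*Ro.from_euler('x',th,degrees=True)
plan(way,30,(p1,R1))
E
```

```text
[[289.7504 311.0023]
 [303.9783 278.0928]
 [208.6554 223.3628]
 [216.839  208.5935]
 [ 79.393  258.1574]
 [288.5878 325.4807]]
raise [-0.0, -1.2, -121.3, -0.1, -0.0, -0.0]
[ 0.6195 -0.363   0.2875]
[[2.1, 0.1, -0.0, 0.0, 0.0, 0.2], [8.1, 0.2, -0.1, 0.1, 0.0, 0.9], [17.7, 0.5, -0.3, 0.2, 0.0, 1.9], [30.8, 0.9, -0.5, 0.4, 0.0, 3.4], [46.9, 1.4, -0.7, 0.6, 0.0, 5.1], [65.8, 2.0, -1.0, 0.8, 0.1, 7.2], [87.3, 2.7, -1.3, 1.1, 0.1, 9.5], [111.1, 3.4, -1.7, 1.4, 0.1, 12.1], [136.8, 4.2, -2.1, 1.7, 0.2, 14.9], [164.2, 5.1, -2.5, 2.1, 0.3, 17.9]]
[[27.7, -8.0, -0.1, 0.4, 0.1, 3.1], [56.4, -16.3, -0.3, 0.7, 0.3, 6.4], [86.0, -24.9, -0.4, 1.1, 0.4, 9.7], [116.1, -33.6, -0.6, 1.5, 0.7, 13.2], [146.5, -42.4, -0.8, 1.9, 0.9, 16.6], [176.9, -51.2, -0.9, 2.3, 1.1, 20.0], [207.0, -59.9, -1.1, 2.7, 1.4, 23.4], [236.6, -68.5, -1.2, 3.1, 1.7, 26.8], [265.3, -76.8, -1.4, 3.4, 2.0, 30.0], [293.0, -84.8, -1.5, 3.7, 2.3, 33.1]]
[[17.9, -20.7, 1.7, 0.3, 0.3, 3.0], [34.6, -40.2, 3.4, 0.7, 0.6, 5.8], [50.1, -58.1, 4.9, 1.0, 0.9, 8.3], [64.1, -74.4, 6.2, 1.2, 1.2, 10.6], [76.4, -88.7, 7.4, 1.5, 1.5, 12.7], [86.9, -100.9, 8.5, 1.7, 1.7, 14.4], [95.4, -110.8, 9.3, 1.8, 1.9, 15.8], [101.7, -118.1, 9.9, 2.0, 2.0, 16.9], [105.6, -122.6, 10.3, 2.0, 2.1, 17.5], [107.0, -124.2, 10.4, 2.1, 2.2, 17.8]]
```

servo_tool(targets=[[0,-0.2,-5,0,0,0],[0,-0.4,-17,0,0,0],[0,-0.6,-36,0,0,0],[0,-0.8,-60,0,0,0],[0,-1,-84,0,0,0],[0,-1,-104,0,0,0],[0,-1,-116,0,0,0],[0,-1,-121,0,0,0],[0,-1,-121,0,0,0]])

```text
t: 12.0
tcp_pos: [0.4853, 0.2561, 0.2782]
tool_rot: [0.788, -0.616, 0.001, -0.001]
force: [0.6, -0.0, -3.5]
finger_gap: 0.17
```

servo_tool(targets=[[2.1,0.1,0,0,0,0.2],[8.1,0.2,-0.1,0.1,0,0.9],[17.7,0.5,-0.3,0.2,0,1.9],[30.8,0.9,-0.5,0.4,0,3.4],[46.9,1.4,-0.7,0.6,0,5.1],[65.8,2,-1,0.8,0.1,7.2],[87.3,2.7,-1.3,1.1,0.1,9.5],[111.1,3.4,-1.7,1.4,0.1,12.1],[136.8,4.2,-2.1,1.7,0.2,14.9],[164.2,5.1,-2.5,2.1,0.3,17.9]])

```text
t: 13.25
tcp_pos: [0.5204, 0.0937, 0.2809]
tool_rot: [-0.681, 0.732, -0.014, 0.014]
force: [-0.8, 0.0, -2.4]
finger_gap: 0.174
```

servo_tool(targets=[[27.7,-8,-0.1,0.4,0.1,3.1],[56.4,-16.3,-0.3,0.7,0.3,6.4],[86,-24.9,-0.4,1.1,0.4,9.7],[116.1,-33.6,-0.6,1.5,0.7,13.2],[146.5,-42.4,-0.8,1.9,0.9,16.6],[176.9,-51.2,-0.9,2.3,1.1,20],[207,-59.9,-1.1,2.7,1.4,23.4],[236.6,-68.5,-1.2,3.1,1.7,26.8],[265.3,-76.8,-1.4,3.4,2,30],[293,-84.8,-1.5,3.7,2.3,33.1]])

```text
t: 14.5
tcp_pos: [0.5844, -0.2046, 0.2852]
tool_rot: [-0.443, 0.895, -0.046, 0.025]
force: [0.5, 0.3, -3.0]
finger_gap: 0.17
```

servo_tool(targets=[[17.9,-20.7,1.7,0.3,0.3,3],[34.6,-40.2,3.4,0.7,0.6,5.8],[50.1,-58.1,4.9,1,0.9,8.3],[64.1,-74.4,6.2,1.2,1.2,10.6],[76.4,-88.7,7.4,1.5,1.5,12.7],[86.9,-100.9,8.5,1.7,1.7,14.4],[95.4,-110.8,9.3,1.8,1.9,15.8],[101.7,-118.1,9.9,2,2,16.9],[105.6,-122.6,10.3,2,2.1,17.5],[107,-124.2,10.4,2.1,2.2,17.8]])

```text
t: 15.75
tcp_pos: [0.6197, -0.3631, 0.2875]
tool_rot: [-0.3, 0.951, -0.067, 0.023]
force: [0.1, -0.7, -2.3]
finger_gap: 0.17
```

Run:
```python
from h import *
np.set_printoptions(precision=4,suppress=True)
s=sense();R=Ro.from_quat(s["tool_rot"]);p=s["tcp_pos"];print(s["t"],p,"lip",p+R.apply(LT),s["q"],s["finger_gap"])
print("tip",(pose([0,0,0],-55,0)[1].inv()*R).as_rotvec(degrees=True))
S=snapshot("side");T=snapshot("top")
P=[(-95,17,15),(-95,-17,15),(78,38,32)]
W=[p+R.apply(np.array([-y,12-x,72-19-z])/1000) for x,y,z in P]
print("side",(proj(S,W)-[260,60])*2.5,"top",(proj(T,W)-[300,150])*2.5)
a=S["color"][60:220,260:420,::-1];b=T["color"][150:310,300:460,::-1]
cv2.imwrite("pics/p.png",cv2.resize(np.hstack([a,b]),None,fx=2.5,fy=2.5,interpolation=2))
```

```text
15.75 [ 0.6197 -0.3631  0.2875] lip [ 0.5622 -0.2805  0.2349] [-0.6698  0.5574  1.2198 -0.0391  1.2288  1.8724] 0.1695295739948089
tip [ 8.0631 -0.1996  0.0495]
side [[159.2434 138.5204]
 [189.2593 137.994 ]
 [130.2589  44.5494]] top [[222.124  126.2905]
 [245.2322 156.2153]
 [366.0296  -7.7289]]
```

View pics/p.png

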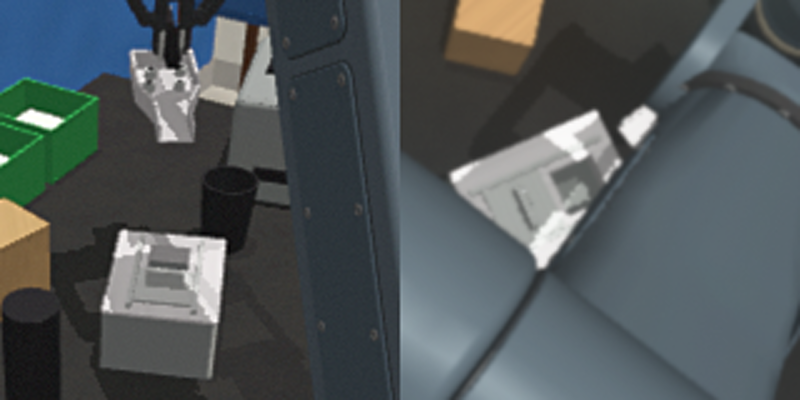

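Run:
```python
from h import *
T=snapshot("top")
print("mouth corners in crop",(proj(T,[box(a,b-35,85) for a,b in((25,25),(25,-25),(-25,-25),(-25,25),(0,0))])-[300,150])*2.5+[400,0])
d=np.array([.574,-.819]);m=box(0,-35,85)[:2];L=m+.014*d
s=sense();c=(s["tcp_pos"],Ro.from_quat(s["tool_rot"]));l0=c[0]+c[1].apply(LT)
print(L)
plan(lambda u:pose(l0+(np.r_[L,.093]-l0)*sm(u),-55,8+2*u),10,c)
e=pose(np.r_[L,.093],-55,10)
plan(lambda u:pose(np.r_[L,.093],-55,10+40*u),20,e); print(pose(np.r_[L,.093],-55,50)[0])
```

```text
mouth corners in crop [[550.08234089 170.75463491]
 [592.87599017 151.8986459 ]
 [614.3231844  195.00503571]
 [571.28556486 214.20977123]
 [582.15637135 182.85997829]]
[ 0.56004822 -0.2780387 ]
[[-0.2, 0.7, 3.6, 0.2, 0.2, -0.0], [-0.1, 2.6, 13.9, 0.4, 0.2, -0.0], [0.0, 5.3, 29.2, 0.6, 0.2, -0.0], [0.1, 8.5, 47.9, 0.8, 0.2, -0.0], [0.3, 12.0, 68.3, 1.0, 0.2, -0.0], [0.4, 15.4, 88.6, 1.2, 0.2, -0.0], [0.5, 18.7, 107.3, 1.4, 0.2, -0.0], [0.7, 21.3, 122.7, 1.6, 0.2, -0.0], [0.7, 23.2, 132.9, 1.8, 0.2, -0.0], [0.7, 24.0, 136.5, 2.0, 0.2, -0.0]]
[[-0.0, 1.4, -3.7, 2.0, 0.0, 0.0], [-0.0, 2.9, -7.4, 4.0, 0.0, 0.0], [0.0, 4.6, -11.0, 6.0, 0.0, 0.0], [-0.0, 6.3, -14.5, 8.0, 0.0, 0.0], [-0.0, 8.2, -18.0, 10.0, 0.0, 0.0], [-0.0, 10.2, -21.4, 12.0, 0.0, 0.0], [-0.0, 12.4, -24.8, 14.0, 0.0, 0.0], [-0.0, 14.6, -28.0, 16.0, 0.0, 0.0], [0.0, 17.0, -31.2, 18.0, 0.0, 0.0], [-0.0, 19.4, -34.3, 20.0, 0.0, 0.0]]
[[0.0, 1.4, -3.7, 2.0, -0.0, 0.0], [0.0, 2.9, -7.4, 4.0, 0.0, -0.0], [0.0, 4.6, -11.0, 6.0, 0.0, 0.0], [0.0, 6.3, -14.5, 8.0, -0.0, 0.0], [0.0, 8.2, -18.0, 10.0, 0.0, -0.0], [0.0, 10.2, -21.4, 12.0, 0.0, -0.0], [-0.0, 12.4, -24.8, 14.0, 0.0, 0.0], [0.0, 14.6, -28.0, 16.0, -0.0, 0.0], [-0.0, 17.0, -31.2, 18.0, 0.0, -0.0], [0.0, 19.4, -34.3, 20.0, 0.0, -0.0]]
[ 0.58280118 -0.3105333   0.19939268]
```

servo_tool(targets=[[-0.2,0.7,3.6,0.2,0.2,0],[-0.1,2.6,13.9,0.4,0.2,0],[0,5.3,29.2,0.6,0.2,0],[0.1,8.5,47.9,0.8,0.2,0],[0.3,12,68.3,1,0.2,0],[0.4,15.4,88.6,1.2,0.2,0],[0.5,18.7,107.3,1.4,0.2,0],[0.7,21.3,122.7,1.6,0.2,0],[0.7,23.2,132.9,1.8,0.2,0],[0.7,24,136.5,2,0.2,0]])

```text
t: 17.15
tcp_pos: [0.6166, -0.3591, 0.1481]
tool_rot: [-0.299, 0.95, -0.083, 0.026]
force: [0.0, 0.2, -2.4]
finger_gap: 0.168
```

Run:
```python
from h import *
np.set_printoptions(precision=4,suppress=True)
s=sense();R=Ro.from_quat(s["tool_rot"]);p=s["tcp_pos"];print(s["t"],p,"lip",p+R.apply(LT),s["force"])
S=snapshot("side")
a=S["color"][90:210,280:400,::-1]
m=[box(x,b-35,85) for x,b in((25,25),(25,-25),(-25,-25),(-25,25))]
W=[p+R.apply(np.array([-y,12-x,72-19-z])/1000) for x,y,z in [(-95,17,15),(-95,-17,15)]]
print((proj(S,m+W)-[280,90])*5)
cv2.imwrite("pics/q.png",cv2.resize(a,None,fx=5,fy=5,interpolation=2))
```

```text
17.15 [ 0.6166 -0.3591  0.1481] lip [ 0.56   -0.2782  0.092 ] [ 0.0481  0.209  -2.4461]
[[189.393  383.0091]
 [197.9469 337.5931]
 [279.0404 344.8344]
 [273.0464 390.7912]
 [205.4197 341.7118]
 [261.0012 340.5913]]
```

View pics/q.png

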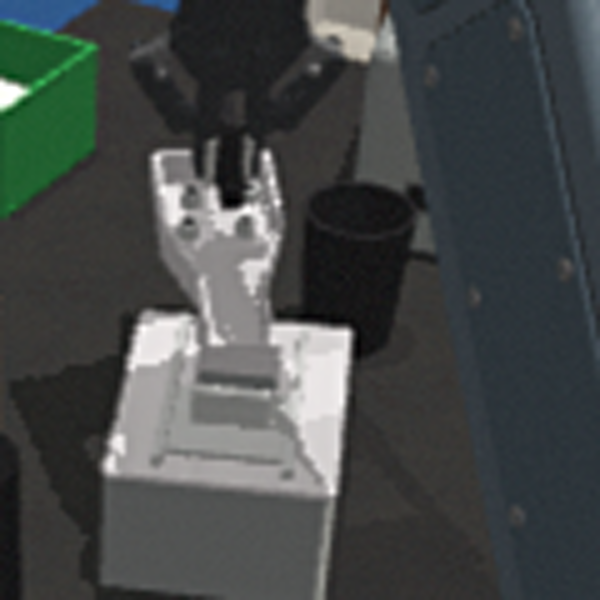

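The spout (203–268 px) is lined up with the mouth and tab columns (198–278), and the nuts are still in the rear. Pour.

servo_tool(targets=[[0,1.4,-3.7,2,0,0],[0,2.9,-7.4,4,0,0],[0,4.6,-11,6,0,0],[0,6.3,-14.5,8,0,0],[0,8.2,-18,10,0,0],[0,10.2,-21.4,12,0,0],[0,12.4,-24.8,14,0,0],[0,14.6,-28,16,0,0],[0,17,-31.2,18,0,0],[0,19.4,-34.3,20,0,0]])

```text
t: 18.45
tcp_pos: [0.603, -0.3391, 0.181]
tool_rot: [-0.29, 0.921, -0.249, 0.079]
force: [-0.0, 0.3, -3.0]
finger_gap: 0.169
```

servo_tool(targets=[[0,1.4,-3.7,2,0,0],[0,2.9,-7.4,4,0,0],[0,4.6,-11,6,0,0],[0,6.3,-14.5,8,0,0],[0,8.2,-18,10,0,0],[0,10.2,-21.4,12,0,0],[0,12.4,-24.8,14,0,0],[0,14.6,-28,16,0,0],[0,17,-31.2,18,0,0],[0,19.4,-34.3,20,0,0]])

```text
t: 19.7
tcp_pos: [0.5972, -0.3355, 0.2519]
tool_rot: [-0.291, 0.88, -0.355, 0.118]
force: [0.3, 0.1, -1.9]
finger_gap: 0.17
```

servo_tool(targets=[[0,0,0,0,0,0],[0,0,0,0,0,0],[0,0,0,0,0,0],[0,0,0,0,0,0]])

```text
t: 20.2
tcp_pos: [0.5972, -0.3354, 0.2506]
tool_rot: [-0.291, 0.881, -0.355, 0.117]
force: [-0.4, -0.1, -1.7]
finger_gap: 0.169
```

Run:
```python
from h import *
np.set_printoptions(precision=4,suppress=True)
s=sense();R=Ro.from_quat(s["tool_rot"]);p=s["tcp_pos"];print(s["t"],p,"lip",p+R.apply(LT),s["force"],s["finger_gap"],s["q"])
S=snapshot("side");T=snapshot("top")
a=S["color"][90:210,280:400,::-1];b=T["color"][160:280,290:410,::-1]
cv2.imwrite("pics/r.png",cv2.resize(np.hstack([a,b]),(800,400),interpolation=2))
```

```text
20.2 [ 0.5972 -0.3354  0.2506] lip [ 0.5669 -0.2946  0.149 ] [-0.3982 -0.0803 -1.6996] 0.16895487880332113 [-0.5666  0.4603  1.797  -1.0335  0.2922  2.854 ]
```

View pics/r.png

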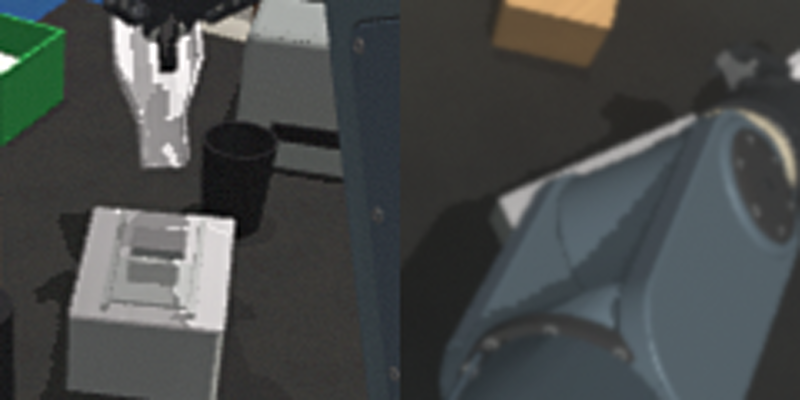

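The last part of the tilt ran joint 6 into its limit (q6 = 2.854), so the lip lifted to z = 0.149. No nuts are visible in the spout/pan or on the deck. Level out above the box, then check where the nuts are.

Run:
```python
from h import *
s=sense();c=(s["tcp_pos"],Ro.from_quat(s["tool_rot"]))
print("tilt",np.degrees(np.arccos(-c[1].apply([0,0,1])[2])))
q=np.array([.6197,-.3631,.29]);Q=down(-145)
from scipy.spatial.transform import Slerp
sl=Slerp([0,1],Ro.concatenate([c[1],Q]))
plan(lambda u:(c[0]+(q-c[0])*sm(u),sl(sm(u))),10,c)
```

```text
tilt 43.878370690830295
[[-0.0, -1.5, -0.1, -1.2, 0.0, 0.0], [-0.2, -5.5, -0.4, -4.6, 0.1, 0.2], [-0.3, -11.4, -0.8, -9.5, 0.1, 0.3], [-0.5, -18.6, -1.3, -15.4, 0.2, 0.5], [-0.7, -26.5, -1.8, -21.9, 0.3, 0.8], [-1.0, -34.3, -2.3, -28.4, 0.4, 1.0], [-1.2, -41.5, -2.8, -34.4, 0.5, 1.2], [-1.3, -47.4, -3.2, -39.3, 0.6, 1.4], [-1.5, -51.4, -3.5, -42.6, 0.6, 1.5], [-1.5, -52.9, -3.6, -43.9, 0.6, 1.5]]
```

servo_tool(targets=[[0,-1.5,-0.1,-1.2,0,0],[-0.2,-5.5,-0.4,-4.6,0.1,0.2],[-0.3,-11.4,-0.8,-9.5,0.1,0.3],[-0.5,-18.6,-1.3,-15.4,0.2,0.5],[-0.7,-26.5,-1.8,-21.9,0.3,0.8],[-1,-34.3,-2.3,-28.4,0.4,1],[-1.2,-41.5,-2.8,-34.4,0.5,1.2],[-1.3,-47.4,-3.2,-39.3,0.6,1.4],[-1.5,-51.4,-3.5,-42.6,0.6,1.5],[-1.5,-52.9,-3.6,-43.9,0.6,1.5]])

```text
t: 21.55
tcp_pos: [0.62, -0.364, 0.2899]
tool_rot: [-0.301, 0.954, 0.0, -0.0]
force: [-0.6, 0.2, -1.2]
finger_gap: 0.171
```

Run:
```python
from h import *
np.set_printoptions(precision=4,suppress=True)
s=sense();print(s["t"],s["tcp_pos"],s["tool_rot"],s["force"],s["q"])
S=snapshot("side");T=snapshot("top")
a=cv2.resize(S["color"][65:125,295:355,::-1],(400,400),interpolation=2);d=cv2.resize(S["color"][130:220,290:380,::-1],(400,400),interpolation=2)
cv2.imwrite("pics/s.png",np.hstack([a,d]))
```

```text
21.55 [ 0.62   -0.364   0.2899] [-0.3008  0.9537  0.     -0.    ] [-0.6436  0.1734 -1.199 ] [-0.6859  0.6139  1.0985  0.      1.4294  1.8446]
```

View pics/s.png

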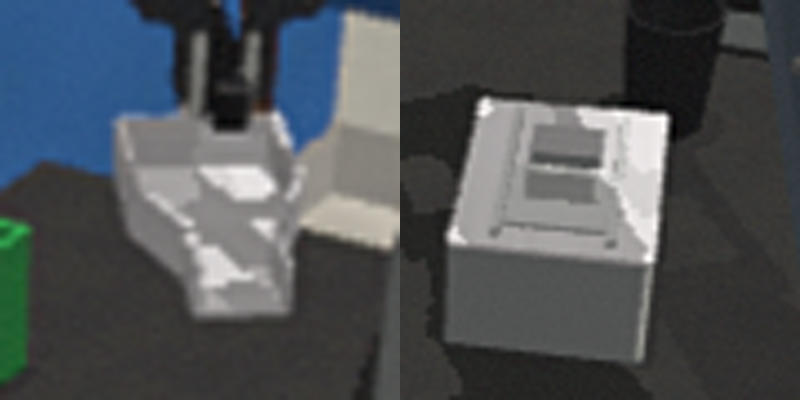

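Scoop is empty (left crop) and the deck is clean (right crop). Carry the scoop back to the mat.

Run:
```python
from h import *
s=sense();c=(s["tcp_pos"],Ro.from_quat(s["tool_rot"]))
q=np.array([.485,.256,.28])
plan(lambda u:(c[0]+(q-c[0])*sm(u),down(-145+69*sm(u))),20,c)
```

```text
[[-1.8, 4.2, 0.1, -0.0, -0.0, -0.5], [-6.9, 16.4, 0.3, -0.0, -0.0, -1.9], [-14.9, 35.5, 0.6, 0.0, -0.0, -4.2], [-25.5, 60.8, 1.0, 0.0, -0.0, -7.2], [-38.3, 91.4, 1.5, 0.0, -0.0, -10.8], [-53.0, 126.3, 2.1, 0.0, -0.0, -14.9], [-69.1, 164.7, 2.7, 0.0, -0.0, -19.4], [-86.3, 205.8, 3.4, 0.0, -0.0, -24.3], [-104.3, 248.7, 4.1, 0.0, -0.0, -29.3], [-122.6, 292.4, 4.9, 0.0, -0.0, -34.5]]
[[-39.9, 25.7, 0.7, 0.0, 0.0, -5.2], [-78.9, 50.8, 1.4, 0.0, 0.0, -10.2], [-116.4, 74.9, 2.1, 0.0, 0.0, -15.1], [-151.4, 97.5, 2.8, 0.0, 0.0, -19.6], [-183.3, 118.0, 3.4, 0.0, 0.0, -23.7], [-211.1, 135.9, 3.9, 0.0, 0.0, -27.3], [-234.2, 150.8, 4.3, 0.0, 0.0, -30.3], [-251.6, 162.0, 4.6, 0.0, 0.0, -32.6], [-262.7, 169.1, 4.8, 0.0, 0.0, -34.0], [-266.6, 171.6, 4.9, 0.0, 0.0, -34.5]]
```

servo_tool(targets=[[-1.8,4.2,0.1,0,0,-0.5],[-6.9,16.4,0.3,0,0,-1.9],[-14.9,35.5,0.6,0,0,-4.2],[-25.5,60.8,1,0,0,-7.2],[-38.3,91.4,1.5,0,0,-10.8],[-53,126.3,2.1,0,0,-14.9],[-69.1,164.7,2.7,0,0,-19.4],[-86.3,205.8,3.4,0,0,-24.3],[-104.3,248.7,4.1,0,0,-29.3],[-122.6,292.4,4.9,0,0,-34.5]])

```text
t: 22.9
tcp_pos: [0.5509, -0.0508, 0.2859]
tool_rot: [-0.572, 0.82, -0.0, 0.001]
force: [0.7, -0.3, -2.1]
finger_gap: 0.169
```

servo_tool(targets=[[-39.9,25.7,0.7,0,0,-5.2],[-78.9,50.8,1.4,0,0,-10.2],[-116.4,74.9,2.1,0,0,-15.1],[-151.4,97.5,2.8,0,0,-19.6],[-183.3,118,3.4,0,0,-23.7],[-211.1,135.9,3.9,0,0,-27.3],[-234.2,150.8,4.3,0,0,-30.3],[-251.6,162,4.6,0,0,-32.6],[-262.7,169.1,4.8,0,0,-34],[-266.6,171.6,4.9,0,0,-34.5]])

```text
t: 24.15
tcp_pos: [0.4838, 0.2571, 0.2808]
tool_rot: [0.789, -0.615, 0.0, -0.0]
force: [0.1, 0.2, -1.8]
finger_gap: 0.173
```

Run:
```python
from h import *
s=sense();print(s["tcp_pos"]);print(to([.485,.256,.066],down(-76)))
T=snapshot("top");S=snapshot("side")
cv2.imwrite("top2_raw.png",T["color"][:,:,::-1]);cv2.imwrite("side2_raw.png",S["color"][:,:,::-1])
# dark-spot / nut check: compare table around box with the first pictures
for n,c in(("top",T),("side",S)):
    a=cv2.imread(n+"0_raw.png").astype(int);b=c["color"][:,:,::-1].astype(int)
    K=(np.abs(a-b).max(2)>45).astype(np.uint8)
    n_,l,st,ce=cv2.connectedComponentsWithStats(K)
    print(n,[(st[i,:].tolist()) for i in range(1,n_) if st[i,4]>3 and st[i,0]>240][:25])
```

```text
[0.48382746 0.2571098  0.28083845]
[1.3, -0.7, 214.8, -0.0, -0.0, 0.1]
top [[360, 212, 24, 24, 279], [344, 225, 10, 17, 43], [484, 326, 76, 76, 3054], [489, 381, 12, 24, 134], [317, 387, 13, 17, 140], [551, 390, 9, 30, 140], [375, 398, 15, 20, 191], [253, 410, 33, 10, 208], [292, 414, 3, 5, 12], [296, 415, 7, 5, 25]]
side [[336, 0, 2, 19, 23], [340, 0, 27, 42, 718], [368, 1, 2, 3, 4], [371, 0, 13, 12, 78], [431, 0, 129, 105, 6214], [339, 2, 2, 6, 6], [370, 5, 1, 4, 4], [339, 9, 2, 5, 8], [335, 21, 2, 5, 7], [338, 20, 2, 5, 7], [335, 27, 2, 3, 4], [338, 29, 1, 6, 6], [334, 36, 2, 4, 4], [515, 62, 4, 7, 20], [430, 77, 20, 10, 132], [442, 76, 6, 2, 6], [514, 77, 2, 6, 10], [392, 85, 94, 133, 6046], [458, 84, 2, 3, 4], [510, 85, 6, 12, 48], [553, 91, 7, 18, 25], [515, 98, 2, 4, 6], [556, 101, 4, 3, 4], [512, 103, 5, 6, 23], [517, 105, 43, 49, 1317]]
```

Compared with the first pictures, only the mouth and tab areas changed around the box in the top view, so no nut lies outside. Now set the scoop down.

servo_tool(targets=[[1,-0.7,10,0,0,0],[1,-0.7,35,0,0,0],[1,-0.7,70,0,0,0],[1,-0.7,110,0,0,0],[1,-0.7,150,0,0,0],[1,-0.7,180,0,0,0],[1,-0.7,200,0,0,0],[1,-0.7,210,0,0,0],[1,-0.7,215,0,0,0],[1,-0.7,215,0,0,0]])

```text
t: 25.5
tcp_pos: [0.486, 0.2556, 0.0658]
tool_rot: [0.788, -0.616, 0.0, -0.0]
force: [-0.2, 0.1, -1.6]
finger_gap: 0.173
```

servo_tool(targets=[[0,0,2,0,0,0],[0,0,4,0,0,0],[0,0,6,0,0,0],[0,0,7,0,0,0],[0,0,7,0,0,0],[0,0,7,0,0,0]])

```text
t: 26.25
tcp_pos: [0.4857, 0.2557, 0.0586]
tool_rot: [0.788, -0.615, 0.0, -0.0]
force: [-0.1, 0.3, -2.2]
finger_gap: 0.169
```

servo_tool(targets=[[0,0,0.5,0,0,0],[0,0,1,0,0,0],[0,0,1,0,0,0],[0,0,1,0,0,0]])

```text
t: 26.75
tcp_pos: [0.4857, 0.2558, 0.0582]
tool_rot: [0.788, -0.615, 0.0, -0.0]
force: [-1.8, 0.4, 5.6]
finger_gap: 0.167
```

servo_tool(targets=[[0,0,0,0,0,0],[0,0,0,0,0,0],[0,0,0,0,0,0],[0,0,0,0,0,0],[0,0,0,0,0,0],[0,0,0,0,0,0]], gripper=50)

```text
t: 27.5
tcp_pos: [0.4856, 0.2557, 0.0576]
tool_rot: [0.788, -0.615, 0.0, -0.0]
force: [-0.1, 0.6, -0.5]
finger_gap: 0.587
```

servo_tool(targets=[[0,0,-15,0,0,0],[0,0,-40,0,0,0],[0,0,-80,0,0,0],[0,0,-130,0,0,0],[0,0,-180,0,0,0],[0,0,-220,0,0,0],[0,0,-220,0,0,0]])

```text
t: 28.38
tcp_pos: [0.4876, 0.2564, 0.2825]
tool_rot: [0.788, -0.615, 0.003, -0.004]
force: [-0.7, 0.1, 1.0]
finger_gap: 0.583
```

Run:
```python
from h import *
s=sense();c=(s["tcp_pos"],Ro.from_quat(s["tool_rot"]));print(s["finger_gap"])
R=down(-66.4);p=box(0,62,220);print("over box",to(p,R), "then down", 220-98)
# tab now
S=snapshot("side");cv2.imwrite("side3_raw.png",S["color"][:,:,::-1])
```

```text
0.5828571414086607
over box [427.3, 81.2, 61.5, -0.6, -0.0, -9.6] then down 122
```

servo_tool(targets=[[427,81,0,-0.6,0,-9.6],[427,81,0,-0.6,0,-9.6],[427,81,0,-0.6,0,-9.6],[427,81,0,-0.6,0,-9.6],[427,81,0,-0.6,0,-9.6],[427,81,0,-0.6,0,-9.6],[427,81,0,-0.6,0,-9.6],[427,81,0,-0.6,0,-9.6],[427,81,61,-0.6,0,-9.6],[427,81,61,-0.6,0,-9.6]], gripper=0, newtons=40)

```text
t: 29.68
tcp_pos: [0.5063, -0.1752, 0.212]
tool_rot: [0.837, -0.547, -0.01, 0.004]
force: [-0.6, 0.1, 0.9]
finger_gap: -0.001
```

Run:
```python
from h import *
s=sense();print(s["tcp_pos"],s["finger_gap"])
print(to(box(0,62,98),down(-66.4)))
```

```text
[ 0.506325   -0.17515317  0.2120344 ] -0.0011275063364232028
[6.5, -7.3, 113.8, 1.0, 0.7, 0.1]
```

servo_tool(targets=[[6.5,-7.3,60,1,0.7,0],[6.5,-7.3,114,1,0.7,0],[6.5,-7.3,114,1,0.7,0],[6.5,-7.3,114,1,0.7,0]])

```text
t: 30.18
tcp_pos: [0.5204, -0.1819, 0.1047]
tool_rot: [0.837, -0.547, 0.008, -0.0]
force: [0.4, -0.9, 0.7]
finger_gap: 0.004
```

servo_tool(targets=[[8,0,0,0,0,0],[15,0,0,0,0,0],[22,0,0,0,0,0],[29,0,0,0,0,0],[36,0,0,0,0,0],[43,0,0,0,0,0],[50,0,0,0,0,0],[57,0,0,0,0,0],[64,0,0,0,0,0],[70,0,0,0,0,0]])

```text
t: 31.42
tcp_pos: [0.548, -0.2468, 0.1049]
tool_rot: [0.837, -0.547, 0.008, -0.0]
force: [0.7, 1.2, 4.6]
finger_gap: 0.003
```

servo_tool(targets=[[3,0,0,0,0,0],[6,0,0,0,0,0],[8,0,0,0,0,0],[10,0,0,0,0,0],[10,0,0,0,0,0]])

```text
t: 32.05
tcp_pos: [0.5506, -0.2531, 0.1049]
tool_rot: [0.837, -0.548, 0.006, -0.001]
force: [-1.6, 6.9, 10.0]
finger_gap: -0.001
```

Run:
```python
from h import *
s=sense();d=s["tcp_pos"][:2]-BC;print(s["tcp_pos"],"box",d@ux,d@uy,"force y",s["force"][:2]@uy)
```

```text
[ 0.55064786 -0.25305751  0.1048771 ] box 0.004160548213632016 -0.022068965534160725 force y 6.953573812960963
```

servo_tool(targets=[[-15,0,0,0,0,0],[-20,0,0,0,0,0],[-20,0,-60,0,0,0],[-20,0,-120,0,0,0],[-20,0,-150,0,0,0],[-20,0,-150,0,0,0]])

```text
t: 32.8
tcp_pos: [0.5424, -0.2366, 0.2559]
tool_rot: [0.837, -0.547, 0.01, 0.0]
force: [0.4, 0.2, 0.0]
finger_gap: 0.003
```

servo_tool(targets=[[220,320,0,0,0,0],[220,320,0,0,0,0],[220,320,0,0,0,0],[220,320,0,0,0,0],[220,320,0,0,0,0],[220,320,0,0,0,0],[220,320,0,0,0,0],[220,320,0,0,0,0]])

```text
t: 33.8
tcp_pos: [0.3352, -0.565, 0.2511]
tool_rot: [0.836, -0.548, 0.005, -0.001]
force: [0.4, 0.9, -0.7]
finger_gap: 0.0
```

Run:
```python
from h import *
s=sense();print(s["t"],s["tcp_pos"],s["force"])
T=snapshot("top");S=snapshot("side")
t=T["color"][:,:,::-1];sd=S["color"][:,:,::-1];t2=cv2.imread("top2_raw.png")
for n,c in(("top",t),("side",sd)):
    a=cv2.imread(n+"0_raw.png").astype(int);K=(np.abs(a-c.astype(int)).max(2)>45).astype(np.uint8)
    n_,l,st,ce=cv2.connectedComponentsWithStats(K);print(n,[st[i].tolist() for i in range(1,n_) if st[i,4]>3][:14])
r=lambda i:cv2.resize(i,(400,300),interpolation=cv2.INTER_CUBIC)
m=np.vstack([np.hstack([r(t2[190:265,310:410]),r(t[190:265,310:410])]),np.hstack([r(sd[140:215,285:385]),r(sd[255:360,175:315])])])
cv2.imwrite("pics/f.png",m)
```

```text
33.8 [ 0.33520712 -0.56497057  0.25105117] [ 0.35442068  0.92738157 -0.71701579]
top [[161, 222, 7, 10, 21], [164, 234, 3, 12, 23], [178, 234, 5, 5, 18], [180, 247, 5, 5, 21], [167, 248, 3, 8, 13], [335, 248, 22, 18, 256], [316, 279, 244, 114, 11784], [301, 342, 10, 4, 20], [377, 353, 5, 3, 7], [364, 356, 4, 2, 6], [199, 363, 33, 29, 509], [317, 369, 16, 17, 133], [326, 368, 41, 6, 95], [242, 372, 13, 6, 45]]
side [[409, 0, 55, 72, 1959], [434, 0, 88, 136, 3776], [511, 2, 49, 100, 2462], [436, 46, 4, 7, 11], [403, 74, 28, 35, 530], [470, 95, 16, 23, 224], [512, 103, 10, 7, 53], [412, 104, 9, 14, 48], [405, 118, 12, 33, 125], [432, 122, 5, 13, 25], [460, 124, 25, 41, 416], [419, 152, 19, 60, 340], [417, 163, 8, 25, 77], [452, 172, 6, 12, 18]]
```

View pics/f.png

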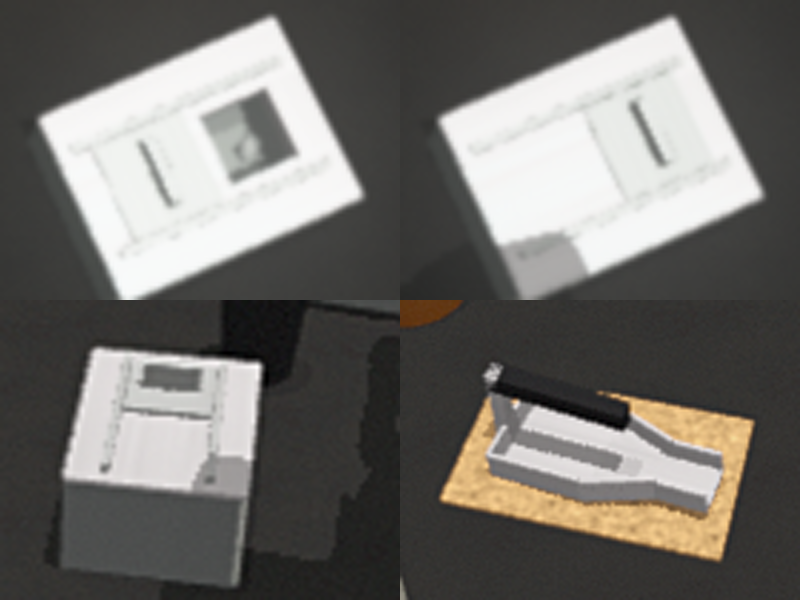

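```bash
python3 -c "
from station import *
print(sign_off())"
```

```text
the job is handed in; nothing more can be done
None
```

I ran the whole sequence and handed the job in at about 34 s. I could not confirm that all four nuts are in the box: only one was visible through the mouth before I shut it.

- **Shutter:** I opened it to its end stop and, at the end, pushed it shut until it stalled at about 7 N. The tool's positions at the two ends fit the full 66 mm travel, and the last pictures show the mouth covered.
- **Nuts:** I poured with the lip over the mouth. The last pictures show the scoop empty and no nuts on the deck. A picture comparison after the pour showed nothing new on the table around the box. The gripper stayed clear of the nuts throughout.
- **Scoop:** It stands flat and released near its original spot on the mat. A rough estimate puts its origin about 5 mm from the mat's centre.
- **Bystanders:** The arm touched none of them on purpose. I saw none moved, but did not measure each one.

**What went wrong:**
- Past about 30° of tip, joint 6 reached its range limit (2.85 rad). The tip stopped at 44° instead of 50°, and the lip lifted about 55 mm.
- On the closing push the tool ran about 7 mm higher than planned, at z = 0.105 m. It still caught the tab and shut it.

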